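Set the vent cock and dip the oil tank of a fur sewing machine

ROBOT

A 6-joint arm with a two-finger parallel gripper is mounted at the origin on the work surface. World frame = base frame: x ahead of the robot, y to its left, z up, the work surface at z = 0. Lengths are in m, angles in rad, forces in N, time in s.
With the tool pointing down it reaches from about 0.325 to 0.925 m from the base axis. Payload 3.1 kg.
Tool frame: the origin (TCP) lies between the finger pads; the fingertips stand 8 mm ahead of it and the grasp point (between the pads) lies 11 mm behind it; z points along the fingers, y is the line along which they close (so a half turn about z gives the same grasp; the last joint's range is limited). The gripper opens to 85 mm and grips with 20 to 120 N. Pads are 22 mm wide; open, the fingers measure 114 mm over their backs; the gripper's body (76 mm by 85 mm) begins 54 mm behind the grasp point. The pads swing forward as they close: fully open they stand 13 mm farther back than shut.
Start: joints at [-1.237, 0.217, 1.613, -0, 1.311, -0.112], TCP at [0.27, -0.564, 0.239] pointing down, gripper open.
Joint ranges: [-2.75, 2.75], [-0.78, 2.1], [0.31, 2.55], [-1.13, 4.27], [0.13, 2.63], [-2.58, 2.58]. Speed limits (rad/s): [2.79, 2.79, 3.14, 3.14, 3.14, 3.14].

INTERFACE

Orientations are given as a 3x3 rotation matrix whose columns are the frame's x, y, z axes.
In Python, from cell import env, kin, viewer, monitor gives the robot as it stands. The module is installed in compiled form; this text tells all that it offers. Calls block until the motion is done:
- env.reach(position, orientation): joint-space move of the TCP to a pose.
- env.line_to(position, rot=None, vel=0.15): straight line of the TCP; rot=None keeps the orientation; vel is the mean speed in m/s.
- env.movej(angles): joint-space move.
- env.release() and env.clamp(): open the fingers fully, or close them until they stop; the grip force is fixed at half the most.
- env.hold(seconds).
- kin.solve_ik(position, orientation): joint angles nearest the present ones, or None.
- viewer.get_image(name): name is "side" or "top" or "wrist"; returns the picture (384x512x3 uint8, red, green, blue); there is no depth.
- viewer.camera_model(name): a dict with "mtx" (3x3 intrinsics, pixels), "pose" (4x4, takes a point from camera to world coordinates). Camera axes: x right, y down, z forward; pixel columns grow to the right and rows downward; lengths in m; the calibration is good to about 2 mm. The wrist camera is an equidistant fisheye: a pixel r from the principal point sees the ray r / f radians off the axis. A picture is of the moment at which its call begins: read the wrist's pose just before it. camera_model takes no time and is no camera call; for the wrist camera it gives the pose at the moment of the call.
A pose or a line that the arm cannot do raises env.MotionError and nothing moves.
- env.finish_job(): hands the job in; it is judged then, once.
Readings, each from a call of its own:
- monitor.current_time_s(): time.
- monitor.current_joint_pos(): joint angles.
- monitor.current_qvel(): joint speeds.
- monitor.current_tau(): joint torques, N m.
- monitor.current_ee_pos(): TCP position.
- monitor.current_orientation(): TCP orientation.
- monitor.current_contact_force(): force on the tool from outside, world axes, zero at the start.
- monitor.current_moment(): the same for the moment, N m.
- monitor.current_grip_width(): finger opening in m.
- monitor.current_finger_force(): force on a finger pad.
Only numpy, scipy, OpenCV 4.12 (cv2) and the standard library are available. Lean on these libraries where they do the work, as an engineer would, in place of code of your own. Each camera call takes 0.05 s, during which the arm holds its last target. There are 200 camera calls.

TASK

First turn the red vent cock on the oil tank clockwise to the yellow mark, which is 60 degrees open. Then take the dip rod from its wooden stand by the blue grip and lower it upright down the middle of the brass neck until the red band on the rod is level with the neck's mouth, never touching the tank, its cock or the neck with the rod, since smeared oil spoils the reading. Finish while still holding the rod there, still and centred, with the vent left at its mark and everything else left where it is.

Things in the scene. Friction and masses are not known exactly. Their poses are not given: they have to be found in the camera images.
- tank: (all sizes here in mm) cream oil tank, fixed, 150 (its x) by 230 (its y) by 65 high; origin at the centre of its underside on the table, z up. A brass neck stands on its top at its y = -58, outer diameter 38, 35 high; the vent cock stands at its y = +58. The bore, diameter 18, runs straight down through neck and tank to the table (100 deep).
- mouth (a point): centre of the upper rim of the brass neck, on the bore's axis, 100 above the table; its axes are the tank's
- vent (a joint): angle of the vent cock's handle, rad: 0 shut, growing clockwise seen from above, stop at 1.571; the yellow mark is at 1.047 (60 degrees). At 0 the handle's white-tipped end points along the tank's -x, at 1.571 along the tank's +y. It stays where it is left; turning takes about 0.05 N m.
- vent_grip (a point): centre of the vent cock's handle, on its upright axis, 102 above the table; the handle is a level red bar 70 long, 12 wide, 26 high (from 89 to 115 above the table), pinched across its 12 mm width; on the point's own axes the bar lies along x with the white tip at -x, z up. Around it a scale disc of diameter 94, top 68 above the table; between disc and bar only a brass stem of diameter 11.
- rod: dip rod, loose, about 0.08 kg, upright in the stand at first; origin at the centre of its lower tip, z up along the rod. Steel shaft of diameter 8 from the tip to 100, flange of diameter 30 from 100 to 106, blue grip from 106 to 150 above the tip, 24 along the rod's x and 14 along its y (pinch along y).
- rod_mark (a point): centre of the red band on the rod's axis, 65 above its tip; the band is 5 high
- rod_head (a point): centre of the blue grip, 130 above the rod's tip, on its axis; axes as the rod's
- stand: wooden block, fixed, 44 by 44 by 115 high with an upright hole of diameter 12 through its middle, in which the rod hangs by its flange; lift the rod 100 to clear it. Origin at the centre of its underside; an open wooden tray 96 by 84, 14 high, adjoins it on its +x side (its x from 22 to 118).
- cap: brass screw cap of the neck, diameter 36, height 18, lying in the stand's tray; a loose bystander to leave alone; origin at the centre of its underside
- bobbin: small steel bobbin, diameter 24, height 18, standing in the stand's tray; a loose bystander to leave alone; origin at the centre of its underside
- spool: orange thread spool, diameter 42, height 45, standing beside the tank on its +x side; a loose bystander to leave alone; origin at the centre of its underside
- cone: cream thread cone, diameter 68, height 115, at the back; a loose bystander to leave alone; origin at the centre of its underside
- oil_can: green can with yellow band, diameter 56, height 110, at the back; a loose bystander to leave alone; origin at the centre of its underside
- screwdriver: screwdriver lying at the back; a loose bystander to leave alone, along its x
- brush: brush lying at the back; a loose bystander to leave alone, along its x
Things that resemble listed ones, but are neither listed nor needed, are in the scene too. There is more than one size of the rod; the one meant has the size given above.

How it is judged:
By the outcome, as a careful person would: the job done as asked, in the order asked, and still so for the second after the job is handed in, while the arm keeps its last pose, push and grip.
It also fails if it takes over 64 s, if anything falls off the work surface, if the arm or the gripper's body presses on something with over 40 N, if the wrist force passes 120 N, or if a joint passes its speed limit or range.

## Working session

There is one attempt and no reset: what is moved stays moved. The work goes in short steps, each a Python script; the robot and the scene stay as the last script left them, time stands still between calls to the robot, and variables do not carry over. Pictures are saved under pics/ and viewed, at most 10 in all, crops included, and the job is handed in when it is done.

```bash
mkdir -p pics
cat > h.py <<'E'
import numpy as np, cv2
from cell import env, kin, viewer, monitor
def shot(n,f):
    m=viewer.camera_model(n); im=viewer.get_image(n); cv2.imwrite(f'pics/{f}.png',im[...,::-1]); np.savez(f'pics/{f}.npz',**m); return im,m
E
python3 - <<'E'
from h import *
for n in ('side','top','wrist'):
    im,m=shot(n,n+'0'); print(n,m['mtx'].round(1).tolist(),m['pose'].round(3).tolist())
a=cv2.imread('pics/side0.png');b=cv2.imread('pics/top0.png')
print(monitor.current_time_s())
E
```

```text
side [[456.6, 0.0, 259.5], [0.0, 456.6, 191.2], [0.0, 0.0, 1.0]] [[-0.996, -0.081, 0.047, 0.608], [-0.091, 0.728, -0.679, 0.697], [0.021, -0.68, -0.732, 0.878], [0.0, 0.0, 0.0, 1.0]]
top [[418.5, 0.0, 260.5], [0.0, 418.5, 189.9], [0.0, 0.0, 1.0]] [[-0.026, -0.989, 0.146, 0.517], [-0.999, 0.031, 0.029, -0.016], [-0.033, -0.146, -0.989, 1.03], [0.0, 0.0, 0.0, 1.0]]
wrist [[297.3, 0.0, 250.3], [0.0, 297.3, 186.7], [0.0, 0.0, 1.0]] [[0.432, -0.867, -0.25, 0.332], [-0.902, -0.416, -0.116, -0.533], [-0.003, 0.276, -0.961, 0.373], [0.0, 0.0, 0.0, 1.0]]
0.15
```

View pics/side0.png

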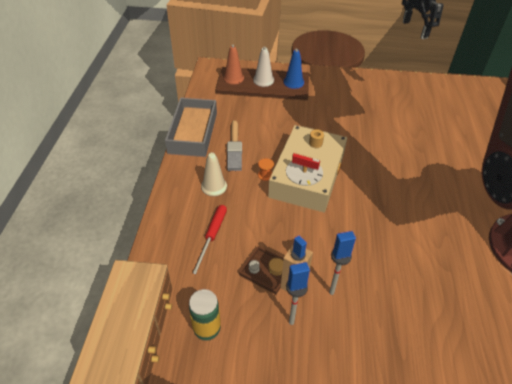

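View pics/top0.png

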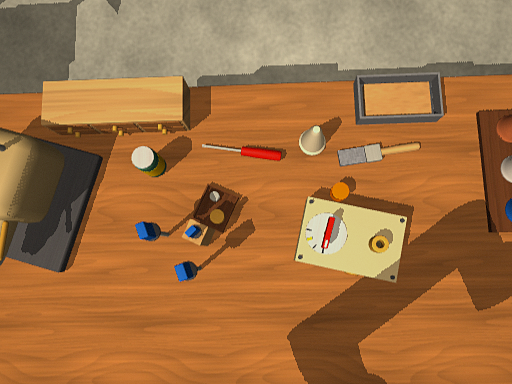

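```bash
cat >> h.py <<'E'
from scipy.optimize import least_squares
def load(f): return dict(np.load(f'pics/{f}.npz'))
def ray(m,p,fish=False):
    K=m['mtx'];d=np.array([(p[0]-K[0,2])/K[0,0],(p[1]-K[1,2])/K[1,1]])
    if fish:
        r=np.hypot(*d); v=np.r_[d/r*np.sin(r),np.cos(r)] if r>0 else np.r_[0,0,1.]
    else: v=np.r_[d,1]
    v=m['pose'][:3,:3]@v
    return m['pose'][:3,3],v/np.linalg.norm(v)
def atz(m,p,z,fish=False):
    o,v=ray(m,p,fish); return o+v*(z-o[2])/v[2]
def tri(rs):
    A=sum(np.eye(3)-np.outer(v,v) for o,v in rs); b=sum((np.eye(3)-np.outer(v,v))@o for o,v in rs)
    x=np.linalg.solve(A,b); return x,[np.linalg.norm(np.cross(x-o,v)) for o,v in rs]
def proj(m,P,fish=False):
    c=(np.asarray(P)-m['pose'][:3,3])@m['pose'][:3,:3]; K=m['mtx']
    if fish:
        r=np.hypot(c[0],c[1]); t=np.arctan2(r,c[2]); d=c[:2]/r*t
    else: d=c[:2]/c[2]
    return d*K[0,0]+K[:2,2]
E
python3 - <<'E'
from h import *
t=load('top0');s=load('side0')
for n,a,b in [('neck',(379,243),(317,136)),('vent',(328,233),(305,161)),('rod',(193,231),(299,242)),('rodB',(147,231),(298,272)),('rodC',(185,270),(345,238)),('can',(144,158),(203,298))]:
    x,e=tri([ray(t,a),ray(s,b)]); print(n,x.round(3),np.round(e,3))
R=monitor.current_orientation();m=load('wrist0');print('cam in tool',((m['pose'][:3,3]-monitor.current_ee_pos())@R).round(3),(R.T@m['pose'][:3,:3]).round(3).tolist()); print(R.round(3).tolist())
for p in [(309,197),(411,208),(395,281),(295,262)]: print(atz(t,p,.065).round(3))
a=cv2.resize(cv2.imread('pics/side0.png')[110:340,160:380],None,fx=2,fy=2,interpolation=2)
b=cv2.resize(cv2.imread('pics/top0.png')[170:300,120:420],None,fx=2.6,fy=2.6,interpolation=2)
cv2.imwrite('pics/z1.png',b[:338])
E
```

```text
neck [ 0.527 -0.246  0.094] [0.002 0.002]
vent [ 0.555 -0.134  0.104] [0.001 0.001]
rod [0.565 0.153 0.155] [0.001 0.001]
rodB [0.566 0.242 0.184] [0.001 0.001]
rodC [0.483 0.163 0.192] [0.002 0.002]
can [0.736 0.272 0.114] [0.002 0.002]
cam in tool [ 0.07  -0.001 -0.134] [[0.0, -0.961, -0.276], [1.0, 0.001, -0.001], [0.001, -0.276, 0.961]]
[[0.902, 0.431, -0.001], [0.431, -0.902, 0.002], [0.0, -0.002, -1.0]]
[ 0.639 -0.1    0.065]
[ 0.607 -0.331  0.065]
[ 0.444 -0.283  0.065]
[ 0.492 -0.061  0.065]
```

View pics/z1.png

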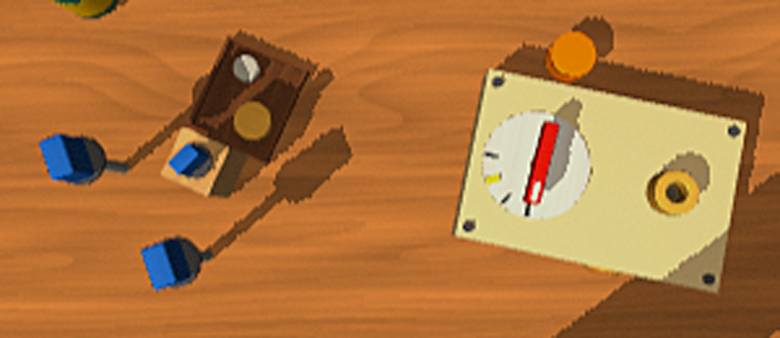

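```bash
cat >> h.py <<'E'
def Rd(psi): c,s=np.cos(psi),np.sin(psi); return np.array([[c,s,0],[s,-c,0],[0,0,-1.]])
E
python3 - <<'E'
from h import *
env.reach([.535,-.165,.27],Rd(2.9)); a,_=shot('wrist','wt1')
env.reach([.535,-.215,.23],Rd(2.9)); b,_=shot('wrist','wt2')
print(monitor.current_joint_pos().round(2))
env.reach([.565,.153,.30],Rd(2.9)); c,_=shot('wrist','wr1')
env.reach([.545,.133,.33],Rd(2.9)); d,_=shot('wrist','wr2')
print(monitor.current_joint_pos().round(2),monitor.current_time_s())
f=lambda i:cv2.resize(i[...,::-1],(400,300),interpolation=cv2.INTER_AREA)
cv2.imwrite('pics/c1.png',np.vstack([np.hstack([f(a),f(b)]),np.hstack([f(c),f(d)])]))
E
```

```text
[-0.51  0.12  1.74  0.    1.28 -1.83]
[ 0.11  0.02  1.66  0.    1.46 -1.21] 4.15
```

View pics/c1.png

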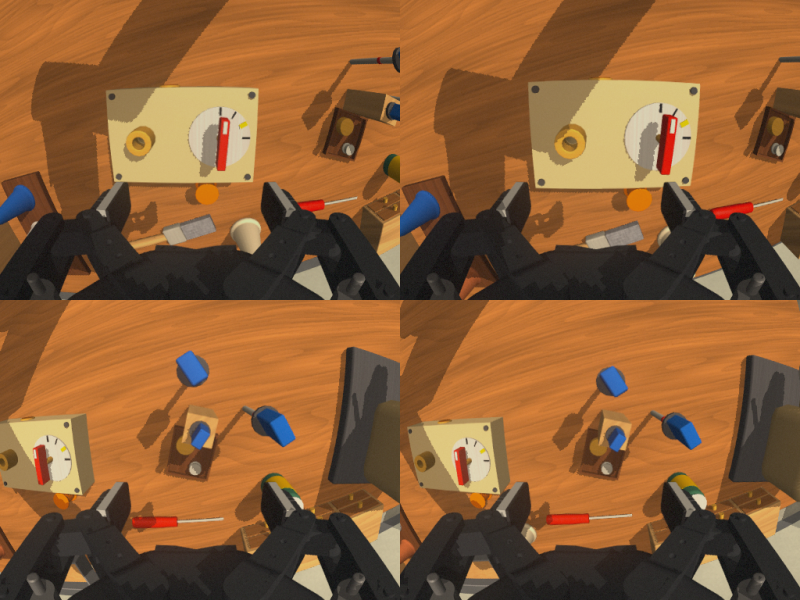

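```bash
cat >> h.py <<'E'
def box(x,y,z): return np.array([[a,b,c] for a in x for b in y for c in z],float)
def cyl(r,z): t=np.linspace(0,2*np.pi,40,endpoint=False); return np.array([[r*np.cos(a),r*np.sin(a),c] for a in t for c in z])
def blob(im,lo,hi,near,rad=90,close=5):
    """largest HSV blob near a pixel, hull mask"""
    h=cv2.cvtColor(im,cv2.COLOR_RGB2HSV); k=cv2.inRange(h,lo,hi)
    if lo[0]==0: k|=cv2.inRange(h,(173,lo[1],lo[2]),(180,)+tuple(hi[1:]))
    k=cv2.morphologyEx(k,cv2.MORPH_OPEN,np.ones((2,2),np.uint8)); w=np.zeros_like(k); cv2.circle(w,tuple(int(v) for v in near),rad,255,-1); k&=w
    k=cv2.morphologyEx(k,cv2.MORPH_CLOSE,np.ones((close,close),np.uint8))
    c,_=cv2.findContours(k,cv2.RETR_EXTERNAL,cv2.CHAIN_APPROX_NONE); c=max(c,key=cv2.contourArea)
    m=np.zeros_like(k); cv2.fillConvexPoly(m,cv2.convexHull(c),255); return m
def moms(m):
    M=cv2.moments(m,True) if m.ndim==2 and m.shape[0]>100 else cv2.moments(m); a=M['m00']
    return np.array([M['m10']/a,M['m01']/a]),np.array([M['mu20'],M['mu11'],M['mu02']])/a
def fit(views,pts,x0,fish=True,usez=True,useyaw=True):
    """pose (x,y,z,yaw) of a convex body whose hull moments match the masks"""
    obs=[(m,)+moms(k) for m,k in views]
    def res(x):
        r=[]; c,s=np.cos(x[3]),np.sin(x[3]); P=pts@np.array([[c,s,0],[-s,c,0],[0,0,1]])+x[:3]
        for m,o,q in obs:
            h=cv2.convexHull(np.array([proj(m,p,fish) for p in P],np.float32)); c2,q2=moms(h)
            r+=list(c2-o); 
            r+=list((q2-q)/np.sqrt(q[0]+q[2]))
        return np.array(r)
    free=[0,1]+([2] if usez else [])+([3] if useyaw else [])
    def g(v): x=np.array(x0,float); x[free]=v; return res(x)
    s=least_squares(g,np.array(x0,float)[free],diff_step=1e-4,x_scale=[.01]*(len(free)-useyaw)+[.1]*useyaw)
    x=np.array(x0,float); x[free]=s.x; return x,np.sqrt(np.mean(s.fun**2))
RED=((0,120,60),(7,255,255)); BLUE=((100,130,40),(125,255,255)); BRASS=((16,120,70),(26,255,255))
BAR=box((-.035,.035),(-.006,.006),(-.013,.013)); NECK=cyl(.019,(-.035,0)); GRIP=box((-.012,.012),(-.007,.007),(-.024,.020))
E
python3 - <<'E'
from h import *
V=[];N=[];out=[]
def tk(p,f):
    env.reach(p,Rd(2.9)); env.hold(.15); return shot('wrist',f)
A=[tk([.555,-.134,.25],'v1'),tk([.54,-.15,.215],'v2'),tk([.527,-.236,.215],'n1'),tk([.54,-.246,.25],'n2')]
for im,m in A[:2]:
    q=proj(m,[.555,-.134,.105],True); k=blob(im,*RED,q,70); V.append((m,k)); out.append((im,k,q))
for im,m in A[2:]:
    q=proj(m,[.527,-.246,.1],True); k=blob(im,*BRASS,q,45); N.append((m,k)); out.append((im,k,q))
G=[]
for f in('wr1','wr2'):
    im=cv2.imread(f'pics/{f}.png')[...,::-1].copy();m=load(f);q=proj(m,[.565,.153,.15],True);k=blob(im,*BLUE,q,30);G.append((m,k));out.append((im,k,q))
tiles=[]
for im,k,q in out:
    o=im.copy();c,_=cv2.findContours(k,0,2);cv2.drawContours(o,c,-1,(0,255,0),1)
    x,y=int(np.clip(q[0],65,447)),int(np.clip(q[1],65,319)); tiles.append(cv2.resize(o[y-65:y+65,x-65:x+65,::-1],(260,260),interpolation=2))
cv2.imwrite('pics/c2.png',np.vstack([np.hstack(tiles[:3]),np.hstack(tiles[3:])]))
print('bar(with white excluded?)',fit(V,BAR,[.555,-.134,.102,-.23]))
print('neck',fit(N,NECK,[.527,-.246,.1,0],useyaw=False))
for y in(0,1,2): print('grip',fit(G,GRIP,[.565,.153,.145,y]))
print(monitor.current_time_s())
E
```

```text
bar(with white excluded?) (array([ 0.55958311, -0.13277123,  0.09232362, -0.29360406]), np.float64(0.22402105561841065))
neck (array([ 0.51995119, -0.24969195,  0.13751975,  0.        ]), np.float64(3.4005900854339517))
grip (array([0.57673152, 0.15975258, 0.10666805, 0.        ]), np.float64(1.5789416062022172))
grip (array([0.56965476, 0.15985957, 0.13369812, 2.40776439]), np.float64(0.5756648284330103))
grip (array([0.5696725 , 0.15985882, 0.13363023, 2.40856753]), np.float64(0.5756611062616628))
7.0417
```

View pics/c2.png

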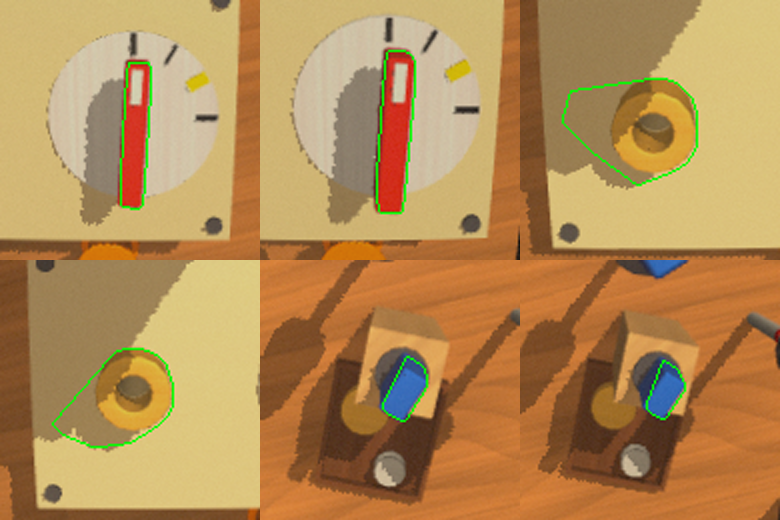

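Run:
```python
from h import *
L=lambda f:(cv2.imread(f'pics/{f}.png')[...,::-1].copy(),load(f))
V=[]
for f in('v1','v2'):
    im,m=L(f);V.append((m,blob(im,*RED,proj(m,[.555,-.134,.105],True),70)))
for z in(0,1): print('bar',fit(V,BAR,[.555,-.134,.102,-.23],usez=z))
im,m=L('n1'); q=proj(m,[.522,-.247,.1],True); h=cv2.cvtColor(im,cv2.COLOR_RGB2HSV);print(q)
for r in range(-28,29,4): print([tuple(h[int(q[1])+r,int(q[0])+c]) if 0 else '%d/%d/%d'%tuple(h[int(q[1])+r,int(q[0])+c]) for c in range(-28,29,8)])
for S in(165,180,195):
    N=[]
    for f in('n1','n2'):
        im,m=L(f);N.append((m,blob(im,(16,S,60),(26,255,255),proj(m,[.522,-.247,.1],True),35)))
    print(S,[k.sum()//255 for _,k in N],fit(N,NECK,[.527,-.246,.1,0],useyaw=False),fit(N,NECK,[.527,-.246,.1,0],useyaw=False,usez=False))
```

```text
bar (array([ 0.55680465, -0.13251743,  0.102     , -0.30313443]), np.float64(0.7773270332252058))
bar (array([ 0.55958311, -0.13277123,  0.09232362, -0.29360406]), np.float64(0.22402105561841065))
[235.09115496 183.20764809]
['18/119/154', '19/116/154', '18/114/155', '18/116/156', '20/122/153', '23/112/218', '22/109/220', '23/111/219']
['19/119/152', '19/119/152', '19/122/153', '18/117/155', '22/113/217', '23/108/219', '22/111/219', '22/109/220']
['19/119/152', '18/122/153', '19/116/154', '18/132/139', '18/187/168', '19/137/199', '22/110/218', '22/111/219']
['19/125/151', '19/121/154', '18/121/152', '17/167/124', '18/183/174', '18/184/176', '22/113/218', '22/110/220']
['18/117/153', '19/113/153', '18/166/115', '18/187/166', '22/189/217', '19/184/207', '18/181/159', '23/110/218']
['19/118/153', '19/117/152', '18/179/135', '18/188/155', '20/191/218', '20/185/220', '18/180/156', '23/109/220']
['19/118/154', '19/121/154', '17/184/159', '18/185/168', '18/180/169', '20/190/220', '22/184/219', '22/109/220']
['19/126/152', '18/121/154', '17/184/159', '18/137/115', '19/126/117', '18/189/200',
[... 919 characters left out ...]
, np.float64(0.1946266400308401)) (array([ 0.52941462, -0.24536575,  0.1       ,  0.        ]), np.float64(0.4055150639985471))
180 [np.uint64(1473), np.uint64(1153)] (array([ 0.53334761, -0.24643237,  0.08615858,  0.        ]), np.float64(0.3855899187920643)) (array([ 0.52999516, -0.24526329,  0.1       ,  0.        ]), np.float64(0.6695838582513086))Traceback (most recent call last):
  File "<stdin>", line 12, in <module>
  File "h.py", line 34, in blob
    c,_=cv2.findContours(k,cv2.RETR_EXTERNAL,cv2.CHAIN_APPROX_NONE); c=max(c,key=cv2.contourArea)
                                                                       ~~~^^^^^^^^^^^^^^^^^^^^^^^
ValueError: max() iterable argument is empty
```

Run:
```python
from h import *
c=np.array([.558,-.1326,.09])
st=lambda s:print(s,monitor.current_contact_force().round(1),monitor.current_moment().round(2),round(float(monitor.current_grip_width()),4),round(monitor.current_time_s(),2))
p0=-.298+np.pi; p1=-.24-1.047+np.pi
env.reach(c+[0,0,.08],Rd(p0)); env.line_to(c); st('down')
env.clamp(); st('clamp')
for p in np.linspace(p0,p1,9)[1:]:
    env.reach(c,Rd(p)); 
    st(round(p,2))
print(monitor.current_joint_pos().round(2))
env.release(); st('rel'); env.line_to(c+[0,0,.09])
env.reach([.558,-.1326,.25],Rd(2.9)); env.hold(.15); im,m=shot('wrist','v3')
env.reach([.54,-.15,.215],Rd(2.9)); env.hold(.15); im2,m2=shot('wrist','v4')
V=[(m,blob(im,*RED,proj(m,[.558,-.133,.105],True),70)),(m2,blob(im2,*RED,proj(m2,[.558,-.133,.105],True),70))]
for z in(0,1): print('bar',fit(V,BAR,[.557,-.133,.102,-1.25],usez=z))
t=[]
for i,mm in((im,m),(im2,m2)):
    q=proj(mm,[.55,-.14,.1],True).astype(int); t.append(cv2.resize(i[q[1]-65:q[1]+65,q[0]-65:q[0]+65,::-1],(390,390),interpolation=2))
cv2.imwrite('pics/c3.png',np.hstack(t)); st('end')
```

```text
down [0.9 0.7 0.2] [-0.03  0.02  0.05] 0.0855 8.34
clamp [-1.4 -4.4  2.3] [-0.62  0.36  0.01] 0.0114 9.01
2.72 [-3.2 -6.   2.7] [-0.61  0.34 -0.09] 0.0113 9.26
2.6 [-3.8 -5.5  3. ] [-0.64  0.41 -0.1 ] 0.0113 9.51
2.47 [-1.9 -5.6  2.7] [-0.71  0.43 -0.01] 0.0112 9.76
2.35 [-2.9 -6.1  3.3] [-0.73  0.49 -0.05] 0.0109 10.01
2.23 [-4.1 -5.1  3.5] [-0.77  0.51 -0.01] 0.0113 10.26
2.1 [-3.6 -5.2  3.1] [-0.82  0.5  -0.06] 0.0113 10.51
1.98 [-3.9 -6.4  2.8] [-0.82  0.51 -0.05] 0.0112 10.76
1.85 [-4.3 -6.   3.2] [-0.91  0.57 -0.04] 0.0112 11.01
[-0.36  0.28  1.84 -0.01  1.02 -0.64]
rel [ 1.1 -0.5 -0.6] [-0.03  0.04  0.01] 0.0853 11.72
bar (array([ 0.55698977, -0.1323193 ,  0.102     , -1.28640936]), np.float64(0.3290002175325109))
bar (array([ 0.55825789, -0.13242995,  0.09762933, -1.29115952]), np.float64(0.08840801614052904))
end [-0.1  0.8 -0.2] [ 0.01  0.05 -0.03] 0.0852 14.14
```

View pics/c3.png

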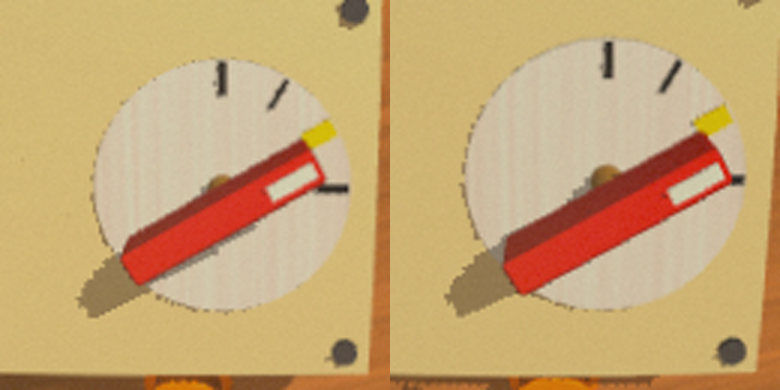

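Run:
```python
from h import *
L=lambda f:(cv2.imread(f'pics/{f}.png')[...,::-1].copy(),load(f))
for f in('v1','v2','v3','v4'):
    im,m=L(f); h=cv2.cvtColor(im,cv2.COLOR_RGB2HSV)
    q=proj(m,[.557,-.1325,.068],True)
    k=cv2.inRange(h,(24,200,120),(32,255,255)); w=np.zeros_like(k);cv2.circle(w,tuple(q.astype(int)),50,255,-1)
    yx=np.argwhere(k&w); p=atz(m,yx.mean(0)[::-1],.068,True)
    # dark tick marks
    d=((h[...,2]<75)&(h[...,1]<90)).astype(np.uint8)*255&w
    n,lab,st,ce=cv2.connectedComponentsWithStats(d)
    # disc: low saturation region outline
    s=cv2.inRange(h,(0,0,100),(180,60,255))&w; c,_=cv2.findContours(cv2.morphologyEx(s,cv2.MORPH_CLOSE,np.ones((3,3))),0,1)
    hull=cv2.convexHull(np.vstack([c_ for c_ in c if len(c_)>15]))[:,0]
    P=np.array([atz(m,a,.068,True)[:2] for a in hull]); e=least_squares(lambda x:np.hypot(*(P-x[:2]).T)-x[2],[.557,-.1325,.047],loss='soft_l1',f_scale=.001).x
    ang=lambda p:round(np.degrees(np.arctan2(*(p[:2]-e[:2])[::-1])),1)
    print(f,len(yx),'disc',e.round(4),'yellow',ang(p),[(ang(atz(m,ce[i],.068,True)),int(st[i,4])) for i in range(1,n) if st[i,4]>5])
```

```text
v1 54 disc [ 0.5555 -0.1334  0.0462] yellow 105.6 [(np.float64(166.5), 10), (np.float64(75.7), 18)]
v2 67 disc [ 0.5554 -0.1333  0.0462] yellow 105.5 [(np.float64(166.1), 16), (np.float64(135.7), 10), (np.float64(75.4), 22)]
v3 51 disc [ 0.5555 -0.1334  0.0462] yellow 105.8 [(np.float64(166.2), 20), (np.float64(76.0), 19)]
v4 60 disc [ 0.5556 -0.1333  0.0463] yellow 105.8 [(np.float64(166.0), 24), (np.float64(135.8), 9)]
```

Run:
```python
from h import *
G=[];t=[]
for p,f in(([.567,.155,.27],'r1'),([.577,.175,.24],'r2'),([.552,.145,.24],'r3')):
    env.reach(p,Rd(2.4)); env.hold(.15); im,m=shot('wrist',f); q=proj(m,[.567,.157,.147],True)
    k=blob(im,(100,110,25),(130,255,255),q,28); G.append((m,k)); o=im.copy();c,_=cv2.findContours(k,0,2);cv2.drawContours(o,c,-1,(0,255,0),1)
    q=q.astype(int); t.append(cv2.resize(o[max(q[1]-65,0):q[1]+65,max(q[0]-65,0):q[0]+65,::-1],(260,260),interpolation=2))
cv2.imwrite('pics/c4.png',np.hstack(t))
for z in(0,1): print('grip',fit(G,GRIP,[.567,.157,.145,2.4],usez=z))
print(monitor.current_time_s())
```

```text
grip (array([0.56590068, 0.15842274, 0.145     , 2.34930097]), np.float64(0.5259179224651298))
grip (array([0.5669104 , 0.15751209, 0.14058703, 2.35100842]), np.float64(0.45899526177179156))
16.4833
```

View pics/c4.png

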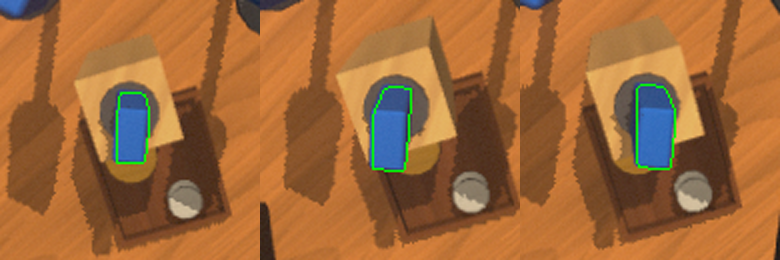

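Run:
```python
from h import *
st=lambda s:print(s,monitor.current_contact_force().round(1),monitor.current_moment().round(2),round(float(monitor.current_grip_width()),4),round(monitor.current_time_s(),2))
c=np.array([.5663,.158,.136]); R=Rd(2.35)
env.reach(c+[0,0,.1],R); env.line_to(c); st('down'); env.clamp(); env.hold(.2); st('clamp'); print(monitor.current_ee_pos().round(4))
env.line_to(c+[0,0,.01],vel=.03); st('l1'); env.line_to(c+[0,0,.17],vel=.12); st('up')
env.line_to([.529,-.245,.306],vel=.15); env.hold(.4); st('over'); print(monitor.current_ee_pos().round(4))
for n in('side','top','wrist'): shot(n,n+'h')
s=cv2.imread('pics/sideh.png')[60:220,230:400];w=cv2.imread('pics/wristh.png')
cv2.imwrite('pics/c5.png',np.hstack([cv2.resize(s,(410,386),interpolation=2),w[:386,60:440].repeat(1,0)[:384] if 0 else cv2.resize(w[0:384,66:446],(380,386))]))
print(w.shape)
```

```text
down [-0.7 -0.1  0.4] [-0.03 -0.   -0.03] 0.0854 17.55
clamp [-1.  -1.1  2.8] [-0.02  0.05 -0.04] 0.0131 18.4
[0.5665 0.158  0.1363]
l1 [ 0.4  0.5 -0.3] [-0.01  0.01 -0.02] 0.0131 18.88
up [-0.5 -0.3 -2.3] [ 0.01 -0.03 -0.03] 0.0133 20.37
over [ 0.   0.3 -1.4] [ 0.01 -0.01 -0.03] 0.0134 23.62
[ 0.529  -0.2449  0.306 ]
(384, 512, 3)
```

View pics/c5.png

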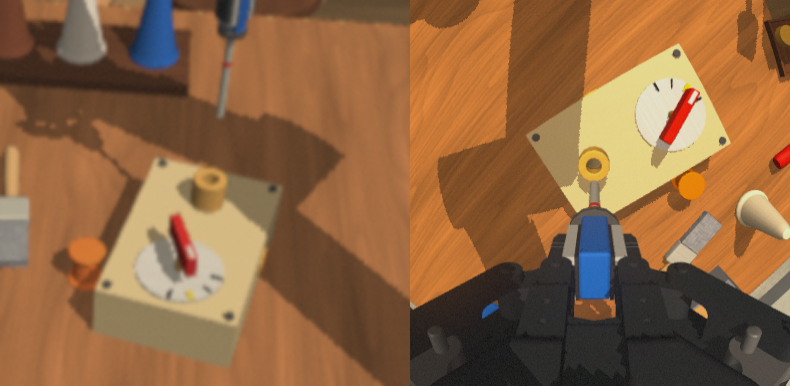

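Run:
```python
from h import *
env.line_to([.529,-.245,.236],vel=.1); env.hold(.4); print(monitor.current_ee_pos().round(4),monitor.current_time_s())
t=[]
for n,fi in(('side',0),('top',0),('wrist',1)):
    im,m=shot(n,n+'i'); q=proj(m,[.529,-.245,.105],fi).astype(int); r=26 if n!='wrist' else 40
    print(n,q-r); t.append(cv2.resize(im[q[1]-r:q[1]+r,q[0]-r:q[0]+r,::-1],(260,260),interpolation=2))
cv2.imwrite('pics/c6.png',np.hstack(t))
```

```text
[ 0.5291 -0.2451  0.2364] 25.0167
side [290 106]
top [353 216]
wrist [210 141]
```

View pics/c6.png

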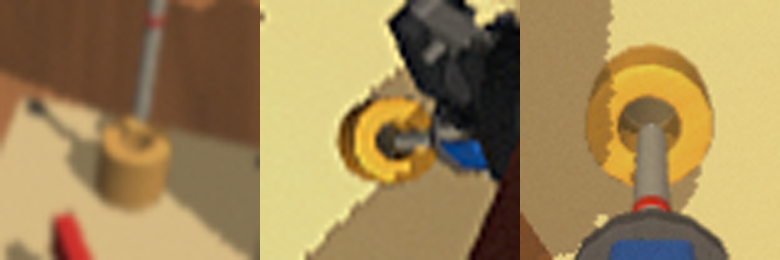

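Run:
```python
from h import *
m=load('wristi'); im=cv2.imread('pics/wristi.png')
k=blob(im[...,::-1].copy(),(16,165,60),(26,255,255),(250,180),30); x,r=fit([(m,k)],NECK,[.529,-.245,.1,0],useyaw=False,usez=False); print('neck',x.round(4),r)
T=lambda a,b:np.array([210+a/3.25,141+b/3.25])
print('ringpix',atz(m,T(130,126),.1,True).round(4))
tz=.2364-.1213; print('tip end edge',atz(m,T(132,124),tz,True).round(4),'cam',m['pose'][:3,3].round(3))
# overlay: candidate neck (green: rim & bore), rod (blue: tip circle, shaft silhouette) at TCP axis
s=8;x0,y0,n=205,140,75
o=cv2.resize(im[y0:y0+n,x0:x0+n],None,fx=s,fy=s,interpolation=0)
def dr(P,c,cl=True): cv2.polylines(o,[np.array([(proj(m,p,True)-[x0,y0]+.5)*s for p in P],int)],cl,c,1)
for rr in(.009,.019): dr(cyl(rr,(0,))+x[:3],(0,255,0))
e=monitor.current_ee_pos()
dr(cyl(.004,(0,))+[e[0],e[1],tz],(255,0,0)); 
for zz in(.0625,.0675): dr(cyl(.004,(0,))+[e[0],e[1],tz+zz],(255,255,0))
for sg in(-1,1): dr([[e[0],e[1],tz],[e[0],e[1],tz+.1]],(255,0,0),False)
cv2.imwrite('pics/c7.png',o)
```

```text
neck [ 0.5294 -0.2459  0.1     0.    ] 0.41417866225588246
ringpix [ 0.5286 -0.2452  0.1   ]
tip end edge [ 0.5259 -0.2416  0.1151] cam [ 0.479 -0.195  0.371]
```

View pics/c7.png

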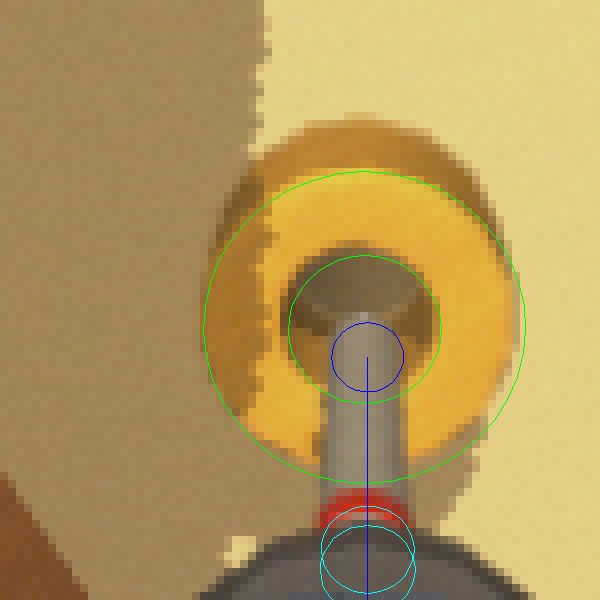

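Run:
```python
from h import *
# side view: brass edges per row, shaft edges per row (subpixel by intensity profile), vs model
m=load('sidei'); im=cv2.imread('pics/sidei.png')[...,::-1]; h=cv2.cvtColor(im,cv2.COLOR_RGB2HSV)
e=[.5291,-.2451]
q=proj(m,[*e,.1]);print('mouth px',q.round(1),'1mm x ->',(proj(m,[e[0]+.001,e[1],.1])-q).round(2),'1mm y',(proj(m,[e[0],e[1]+.001,.1])-q).round(2))
for z in(.07,.08,.09,.1,.115,.13,.15,.18): print(z,proj(m,[*e,z]).round(2),end=' ')
print()
for r in range(98,150,2):
    print(r,' '.join('%d/%d/%d'%tuple(h[r,c]) for c in range(306,328)))
```

```text
mouth px [315.9 134.3] 1mm x -> [-0.38 -0.03] 1mm y [-0.    0.24]
0.07 [314.65 142.95] 0.08 [315.06 140.11] 0.09 [315.47 137.24] 0.1 [315.89 134.34] 0.115 [316.53 129.91] 0.13 [317.18 125.4 ] 0.15 [318.06 119.26] 0.18 [319.43 109.76] 
98 12/135/64 13/149/94 13/154/139 13/153/160 12/152/166 13/154/169 13/153/173 13/153/173 13/153/170 13/152/159 13/147/128 13/122/90 11/62/66 15/27/57 25/23/66 15/21/74 120/4/72 111/78/85 110/112/107 110/94/103 113/56/95 177/29/88
100 12/142/88 13/147/104 13/150/136 12/151/150 13/153/160 13/152/168 12/152/171 13/154/172 12/152/169 13/153/165 13/152/161 13/150/153 12/144/131 12/127/110 12/82/81 11/31/65 17/34/68 13/53/77 12/79/90 12/96/96 13/117/113 12/135/134
102 13/144/106 14/149/103 13/146/101 13/151/105 12/152/114 13/153/120 13/150/129 13/153/145 13/152/148 12/152/149 12/153/158 13/151/164 13/152/166 13/149/154 13/108/113 18/51/90 16/65/102 13/117/129 13/142/149 13/151/154 13/153/158 13/153/160
104 13/146/105 13/146/103 12/143/102 13/146/103 13/150/104 13/144/106 13/149/106 13/151/105 13/149/103 13/147/104 13/147/113 13/152/124 13/152/141 13/139/136 1
[... 4670 characters left out ...]
12 20/99/199 19/100/169 18/111/131 18/135/106 17/148/110 17/153/123 17/155/132 17/153/143 17/154/151 17/155/158 17/156/162 17/156/170 17/156/173 17/156/177 17/146/178 18/123/180 19/105/168 20/97/145 19/96/135 19/97/134 19/96/133
146 20/98/214 20/97/213 20/99/211 20/100/198 19/105/168 19/116/149 17/131/144 17/141/145 17/147/149 17/151/155 17/152/161 17/153/167 17/149/174 17/146/182 18/134/186 18/114/190 20/102/205 19/99/212 20/99/199 20/97/173 20/97/147 19/97/139
148 20/99/213 20/98/214 20/98/213 20/99/213 19/99/212 20/100/209 20/102/205 19/102/202 19/104/191 19/108/185 19/111/188 19/111/191 19/107/196 19/105/207 19/101/212 20/98/213 20/99/214 20/98/214 20/98/213 20/99/212 20/99/206 20/98/197
```

Run:
```python
from h import *
L=lambda f:(cv2.imread(f'pics/{f}.png')[...,::-1].copy(),load(f))
def band(im,m,xy,zb):
    h=cv2.cvtColor(im,cv2.COLOR_RGB2HSV).astype(int); q=proj(m,[*xy,zb]); c=int(round(q[0]));r=int(round(q[1]))
    A=im[r-8:r+9,c-3:c+5].astype(float); w=np.clip(A[...,0]-1.6*A[...,1]-6,0,None)*(h[r-8:r+9,c-3:c+5,0]<10); yy,xx=np.mgrid[r-8:r+9,c-3:c+5]
    return q.round(2),np.array([(w*xx).sum(),(w*yy).sum()])/w.sum()
im,m=L('sidei'); print('band i',*band(im,m,[.5291,-.2451],.1801))
k=None
for f in('side0','sidei'):
    a,mm=L(f)
    for S in(128,140):
        k=blob(a,(14,S,60),(22,255,255),(316,139),12,3); print(f,S,int(k.sum()/255),[v for v in fit([(mm,k)],NECK,[.5292,-.246,.1,0],fish=False,usez=False,useyaw=False)])
env.line_to([.5291,-.2463,.236],vel=.05); env.hold(.3)
env.line_to([.5291,-.2463,.206],vel=.05); env.hold(.4); e=monitor.current_ee_pos(); print(e.round(4),monitor.current_contact_force().round(1))
for n in('side','wrist'): shot(n,n+'j')
im,m=L('sidej'); print('band j',*band(im,m,e[:2],e[2]-.1213+.065))
# wrist: shaft centre columns and bore edges
im,m=L('wristj'); e3=[e[0],e[1],.1]; print('mouth px if rod axis',proj(m,e3,True).round(1),'+1mm z',(proj(m,[e[0],e[1],.101],True)-proj(m,e3,True)).round(2))
h=cv2.cvtColor(im,cv2.COLOR_RGB2HSV)
for r in range(158,204,2): print(r,' '.join('%d/%d'%tuple(h[r,c,1:]) for c in range(226,274,2)))
k=blob(im,(16,150,60),(26,255,255),proj(m,e3,True),32); print(fit([(m,k)],NECK,[*e3,0],useyaw=False,usez=False))
print(monitor.current_time_s())
```

```text
band i [319.44 109.73] [320.20666667 109.88666667]
side0 128 247 [array([ 0.52313021, -0.25009022,  0.1       ,  0.        ]), np.float64(0.1940199756698273)]
side0 140 224 [array([ 0.52322606, -0.25083262,  0.1       ,  0.        ]), np.float64(0.19302259542094813)]
sidei 128 242 [array([ 0.52342219, -0.24914266,  0.1       ,  0.        ]), np.float64(0.16817686709737034)]
sidei 140 226 [array([ 0.52333851, -0.25016235,  0.1       ,  0.        ]), np.float64(0.1822723664840079)]
[ 0.5292 -0.2464  0.2063] [-1.1 -0.  -0.6]
band j [318.02 118.96] [319.1640625 119.       ]
mouth px if rod axis [250.5 188.9] +1mm z [-0.    0.33]
158 118/162 120/161 118/162 120/160 118/162 117/161 116/161 116/193 107/226 108/226 107/226 110/225 109/225 115/221 106/224 109/225 107/226 107/225 109/225 105/226 107/227 107/225 109/225 104/226
160 119/163 118/160 118/164 123/160 120/161 119/161 119/161 110/223 137/212 165/190 168/187 181/186 186/185 188/183 175/184 146/195 116/220 107/226 107/226 107/225 104/227 108/226 109/224 106/224
162 120/161 120/164 118/160 119/163 121/162 121/162 121/158 170/169 183/180
[... 3383 characters left out ...]
/225 125/223 107/226
198 118/158 116/158 119/156 160/159 178/163 178/165 179/162 181/161 192/219 183/213 62/131 61/146 65/146 61/139 66/123 181/226 189/225 188/226 190/227 188/227 194/224 180/219 106/226 108/225
200 116/158 119/159 115/160 122/152 181/158 182/158 182/161 188/178 186/224 177/167 60/135 64/148 65/152 64/139 66/123 182/207 192/224 186/227 190/226 192/224 192/221 113/223 107/226 108/225
202 120/155 112/161 119/159 119/159 125/157 190/158 188/161 188/191 189/225 180/205 152/139 205/173 217/176 202/164 139/138 180/205 192/225 187/225 189/225 188/218 121/162 108/221 109/225 110/225
(array([ 0.5292307 , -0.24582835,  0.1       ,  0.        ]), np.float64(0.3741698774802918))
26.9667
```

Run:
```python
from h import *
env.line_to([.5294,-.2470,.206],vel=.02); 
env.line_to([.5294,-.2470,.1563],vel=.04); env.hold(.8); e=monitor.current_ee_pos(); print(e.round(4),monitor.current_contact_force().round(1),monitor.current_moment().round(2),monitor.current_grip_width(),monitor.current_time_s())
im,m=shot('wrist','wristk'); shot('side','sidek')
h=cv2.cvtColor(im,cv2.COLOR_RGB2HSV); q=proj(m,[e[0],e[1],.1],True); print(q.round(1)); c0=int(q[0]);r0=int(q[1])
for r in range(r0-16,r0+8,2): print(r,' '.join('%d/%d/%d'%tuple(h[r,c]) for c in range(c0-16,c0+18,2)))
im=cv2.imread('pics/sidek.png')[...,::-1]; h=cv2.cvtColor(im,cv2.COLOR_RGB2HSV); print('side',proj(load('sidek'),[e[0],e[1],.1]).round(2))
for r in range(122,142): print(r,' '.join('%d/%d/%d'%tuple(h[r,c]) for c in range(309,326)))
```

```text
[ 0.5294 -0.247   0.1563] [ 0.   0.1 -1.6] [-0.04  0.01  0.02] 0.013777453450976645 29.4083
[250.5 209.4]
193 17/178/159 18/188/155 18/181/155 17/187/157 17/184/155 18/181/156 18/183/155 19/202/221 19/196/217 18/194/216 19/196/221 20/186/224 20/185/223 20/190/223 20/190/223 20/190/223 20/190/224
195 18/184/157 18/187/158 18/197/153 18/180/159 18/192/153 18/179/144 18/109/112 17/104/120 18/94/109 16/97/103 17/137/132 18/187/196 18/192/220 20/193/222 19/189/223 19/193/223 20/189/223
197 17/186/160 18/181/159 18/190/156 18/190/152 17/147/118 18/111/99 21/68/101 18/68/102 18/74/96 19/70/91 18/70/87 19/119/120 17/136/137 18/192/218 19/196/223 19/187/224 19/192/223
199 18/185/157 17/182/161 17/177/154 18/171/116 18/115/115 17/105/97 19/65/98 18/68/102 19/64/140 19/64/131 19/64/111 18/112/118 19/114/123 18/146/141 18/193/204 19/193/222 20/193/223
201 17/188/156 18/182/158 17/180/129 17/159/88 17/153/100 19/114/132 15/75/129 6/139/160 5/173/168 6/147/154 20/65/122 19/114/134 18/135/136 17/173/118 17/178/143 19/191/223 20/193/221
203 17/181/156 17/185/150 16/147/92 19/159/90 17/170/93 15/158/
[... 4136 characters left out ...]
56/139 18/154/159 18/155/174 18/157/187 18/156/193 18/155/196 18/153/198 18/155/196 18/157/185 18/154/161 18/131/132 18/101/131 19/97/134
139 19/118/102 17/140/91 17/149/99 17/148/112 17/151/123 18/153/137 17/153/150 17/155/160 18/154/167 18/156/172 18/156/176 17/157/179 17/156/170 17/150/138 18/123/124 19/100/130 19/97/134
140 18/117/100 18/142/90 17/148/100 17/149/113 17/151/125 17/154/136 17/153/145 17/153/153 17/154/159 17/156/165 17/157/169 17/157/174 17/155/168 18/148/133 18/116/123 20/97/131 20/96/133
141 18/120/98 17/143/91 17/153/102 17/151/115 17/153/128 17/154/137 17/153/147 17/155/153 17/156/160 17/156/165 17/157/172 17/157/175 17/155/168 17/143/136 18/112/125 19/97/132 19/96/133
```

Run:
```python
from h import *
print(monitor.current_grip_width(),monitor.current_finger_force(),monitor.current_ee_pos().round(4)); print(env.finish_job())
```

```text
0.013897524659627817 58.40002477169037 [ 0.5294 -0.247   0.1563]
the job is handed in; nothing more can be done
None
```

I handed the job in at about 29 s. The vent measured within about half a degree of the yellow mark, and the rod is still held in the neck, centred to about 1 mm by the camera readings. The red band's height at the mouth rests on the rod's known hang in the stand, because the cameras could only check it to about 2–3 mm.

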